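# Unclamp the laptop board: slide the safety catch, then swing the clamp lever

## Task

A green laptop circuit board is clamped in the grey jig on the repair bench. Release the jig's safety catch by sliding its square black post fully away from the lever, to the end of its track, and only then swing the clamp lever by its round upright knob, away from the board, fully round to its stop, so that the clamp bar lets go of the board. Leave catch and lever there, and leave the loose cooling fan where it lies.

Things in the scene. Friction and masses are not known exactly. Their poses are not given: they have to be found in the camera images.
- jig: Board jig fixed to the bench: grey plate 240 (x) x 280 (y) x 24 mm, a green laptop board clamped on its +y half (nothing there over z 55). Origin: centre of the plate's underside, on the bench; z up, yaw 0 = world axes. Positions in the other entries are in this frame, mm, z above the bench.
- catch (a joint): Safety catch, m: 0 engaged, grows sliding along jig -x to its stop at 0.036. Square-cornered black post 20 (x) x 26 (y), z 35 to 85, centre x = -75 - 1000*joint, y = -105. From its foot a steel tongue (z 35-47, 28 wide, centred 9 to the post's +x side) reaches to y = -40 and blocks the lever; clear past about 0.02. Moves with 2-3 N, stays where left.
- lever (a joint): Clamp lever, rad: 0 clamped, grows anticlockwise from above to its stop at 1.4. Vertical pivot at x 60, y -30; flat steel arm 130 long, 16 wide, z 34-46; round upright black knob, diameter 24, z 46 to 100, at x = 60 - 105*cos(joint), y = -30 - 105*sin(joint): beside the board at 0, swings out to -y. Moves with 2-3 N at the knob, stays where left; draws back the clamp bar.
- fan: A laptop cooling fan, black, flat and nearly square, 70 by 66 by 13 mm with two small lugs, about 60 to 130 g, lying loose on the bench near the jig. It is to be left where it lies. Origin: centre of its underside, z up.

How it is judged:
On the way:
1. the safety catch is slid clear, at least 28 mm of its 36 mm, while the lever is still at its clamped place (value of joint catch above 0.028 m and value of joint lever below 0.15 rad), for 0.2 s.
At the end, for the whole second after the job is handed in: The lever is within 0.2 rad (about 11 degrees) of its stop at 1.4 rad and at rest, the catch is still slid clear (over 26 mm), and the fan lies within 20 mm of where it was (value of joint lever above 1.2 rad and value of joint catch above 0.026 m and distance of fan from where it was at the start of the episode below 0.02 m and velocity of joint lever between -0.05 and 0.05 rad/s); the robot touches nothing.
It fails at once if the lever is forced (over 0.15 rad) while the catch is still engaged (under 15 mm) (value of joint lever above 0.15 rad and value of joint catch below 0.015 m).
It fails at once if the cooling fan is pushed 20 mm or more from its place (distance of fan from where it was at the start of the episode above 0.02 m).
It also fails if it takes over 45 s, if anything falls off the work surface, if the arm or the gripper's body presses on something with over 40 N, if the wrist force passes 120 N, or if a joint passes its speed limit or range.

## Robot

A 6-joint arm with a two-finger parallel gripper is mounted at the origin on the work surface. World frame = base frame: x ahead of the robot, y to its left, z up, the work surface at z = 0. Lengths are in m, angles in rad, forces in N, time in s.
With the tool pointing down it reaches from about 0.375 to 0.75 m from the base axis. Payload 9 kg.
Tool frame: the origin (TCP) lies midway between the tips of the shut fingers; the grasp point (between the pads) lies 19 mm behind it; z points along the fingers, y is the line along which they close (so a half turn about z gives the same grasp; the last joint's range is limited). The gripper opens to 85 mm and grips with 20 to 120 N. Pads are 22 mm wide; open, the fingers measure 114 mm over their backs; the gripper's body (76 mm by 85 mm) begins 54 mm behind the grasp point. The pads swing forward as they close: fully open they stand 13 mm farther back than shut.
Start: joints at [0.943, 0.104, 0.097, 1.564, 0, 1.353], TCP at [0.239, 0.55, 0.231] pointing down, gripper open.
Joint ranges: [-2.99, 2.99], [-0.84, 1.86], [-1.1, 1.16], [-1.84, 2.11], [-1.51, 1.56], [-3.14, 3.14]. Speed limits (rad/s): [2.22, 2.22, 2.57, 3.14, 3.14, 3.14].

## Interface

Orientations are given as a rotation vector (axis times angle).
In Python, from cell import manip, vision, order gives the robot as it stands.
- The arm moves only by the tool move_arm, never from a script. Its argument "commands" is a list of rows, each an object with "dr": the turn, a rotation vector about the tool's x, y, z in degrees, a list of three; "translation": the shift along the tool's x, y, z in m, a list of three; "hand": the gripper command: -1 is shut, 1 is fully open, values between are in proportion. In form: [{"dr": [wx, wy, wz], "translation": [dx, dy, dz], "hand": hand}, ...]. A call has 1 to 20 rows; each row is the pose to reach, as a shift and turn from the pose commanded when the call began, along the tool's axes at that moment; what a row does not reach only later rows make up. A row lasts 1/10 s, in which the tool goes at most 50 mm and 8.59 degrees, less where a joint would pass 70% of its speed; a pose out of reach is approached as far as the arm can. A call with a gripper value outside its range is refused whole. The fingers move at their own pace and stop on an object; the grip force is fixed at half the most. Time passes only in rows, so rows that repeat a pose let the fingers close. It gives the time, the measured TCP pose, the force, the opening and the grip force at its end, in the units of the state.
- manip.read_state(): the state, without advancing time (a new reading comes with each control period).
- vision.get_image(name): name is "side" or "top"; returns the picture (400x640x3 uint8, red, green, blue); there is no depth.
- vision.camera_info(name): a dict with "intrinsics" (3x3 intrinsics, pixels), "view" (4x4, takes a point from world to camera coordinates). Camera axes: x right, y up, looking along -z (the intrinsics and any distortion apply to the point x, -y, -z); pixel columns grow to the right and rows downward; lengths in m; the calibration is good to about 2 mm. A picture is of the moment at which its call begins. camera_info takes no time and is no camera call.
- order.finish_job(): hands the job in; it is judged then, once.
Trained networks look in the newest picture that a camera, given by its name, has taken for a name from the list of things; names that differ only in an ending like _2 or _b are one class to them, and where a whole thing is asked for, a point or a joint stands for the part that bears it (a point fixed in the world has none). Each returns a list of dicts, best first, with "p" (0 to 1); they miss things now and then, are a little off and sometimes report something else, mostly with a low value. They report only what shows in the picture. A call takes as long as a camera call.
- vision.trace(camera, target): "pixels" (400x640 bool, what is visible of it) and "bbox" ([centre column, centre row, width, height] in pixels, round what is visible of it).
The state is a dict: "t": time; "joint_pos": joint angles; "qvel": joint speeds; "effort": joint torques, N m; "tcp_pos": TCP position; "eef_rot": TCP orientation; "contact_force": force on the tool from outside, world axes, zero at the start; "wrist_torque": the same for the moment, N m; "gripper_width": finger opening in m; "grip_force": force on a finger pad.
Only numpy, scipy, OpenCV 4.12 (cv2) and the standard library are available. Lean on these libraries where they do the work, as an engineer would, in place of code of your own. Each camera call takes 0.05 s, during which the arm holds its last target. There are 200 camera calls.

## Working session

There is one attempt and no reset: what is moved stays moved. The work goes in short steps, Python scripts to look and compute and a tool call to move; the robot and the scene stay as the last step left them, time stands still between calls to the robot, and variables do not carry over. Pictures are saved under pics/ and viewed, at most 10 in all, crops included, and the job is handed in when it is done.

Besides the shell and the picture viewer there is one more tool, called after "Call:" as a command line: name --argument value ..., lists and objects as JSON in quotes. move_arm: Moves the arm, as the interface text tells. Its arguments: {"type":"object","properties":{"commands":{"type":"array","items":{"type":"object","properties":{"dr":{"type":"array","items":{"type":"number"}},"translation":{"type":"array","items":{"type":"number"}},"hand":{"type":"number"}}}}},"required":["commands"]}

```bash
mkdir -p pics; cat > h.py <<'E'
import numpy as np, cv2
from cell import manip, vision, order
def snap(c,n):
    im=vision.get_image(c); cv2.imwrite(f'pics/{n}.png',im[:,:,::-1]); return im
def ray(c,u,v,z):
    I=vision.camera_info(c); K=np.array(I['intrinsics']);V=np.array(I['view'])
    d=np.linalg.inv(K)@[u,v,1]; d=np.array([d[0],-d[1],-d[2]])
    R=V[:3,:3];o=-R.T@V[:3,3]; d=R.T@d
    return o+d*(z-o[2])/d[2]
def proj(c,p):
    I=vision.camera_info(c); K=np.array(I['intrinsics']);V=np.array(I['view'])
    q=V[:3,:3]@p+V[:3,3]; q=K@[q[0],-q[1],-q[2]]; return q[:2]/q[2]
E
python3 - <<'E'
from h import *
for c in ['top','side']:
    snap(c,c+'0'); print({k:np.round(v,3).tolist() if not isinstance(v,str) else v for k,v in vision.camera_info(c).items()})
    for t in ['jig','catch','lever','fan']:
        for r in vision.trace(c,t)[:2]: print(c,t,round(r['p'],2),np.round(r['bbox'],1))
s=manip.read_state(); print(s)
E
```

```text
{'intrinsics': [[471.326, 0.0, 312.887], [0.0, 471.326, 200.844], [0.0, 0.0, 1.0]], 'view': [[0.02, -1.0, -0.009, -0.041], [0.995, 0.019, 0.1, -0.571], [-0.099, -0.011, 0.995, -0.799], [0.0, 0.0, 0.0, 1.0]]}
top jig 0.82 [272.9 185.2 193.5 178.1]
top catch 0.98 [296.6 242.4  50.3  33.6]
top lever 0.91 [290.6 188.7  43.6  81.6]
top fan 0.59 [288.6 187.3  43.5  78.6]
top fan 0.55 [420.2 264.6  41.1  54.6]
{'intrinsics': [[476.445, 0.0, 331.171], [0.0, 476.445, 195.443], [0.0, 0.0, 1.0]], 'view': [[0.725, -0.688, 0.009, -0.423], [0.376, 0.407, 0.833, -0.234], [-0.577, -0.601, 0.553, -0.636], [0.0, 0.0, 0.0, 1.0]]}
side jig 0.84 [328.  191.5 156.  101.8]
side catch 0.9 [302.  202.6  26.8  35.9]
side lever 0.79 [329.4 173.8  67.5  37.5]
side fan 0.96 [371.1 286.   61.1  40.4]
{'t': 0.5, 'joint_pos': array([ 9.43295842e-01,  1.04147308e-01,  9.72790046e-02,  1.56388882e+00,
       -5.52666957e-05,  1.35310448e+00]), 'qvel': array([-4.35866865e-04, -6.55470796e-04,  6.02107924e-05,  1.88863518e-03,
        5.27702482e-04,  1.48351915e-03]), 'effort': array([-2.63371709e-03, -5.56275773e+01,  5.03385472e+01,  1.57628543e-03,
       -3.27094986e-04, -1.46434979e-05]), 'tcp_pos': array([0.23907517, 0.5503342 , 0.23129141]), 'eef_rot': array([6.39217263e-01, 3.07580688e+00, 2.05507839e-05]), 'contact_force': array([ 0.04704662,  0.75528985, -0.78332593]), 'wrist_torque': array([-0.00243114,  0.01733052,  0.00362741]), 'grip_force': 0.0, 'gripper_width': 0.08552144323881411}
```

View pics/top0.png

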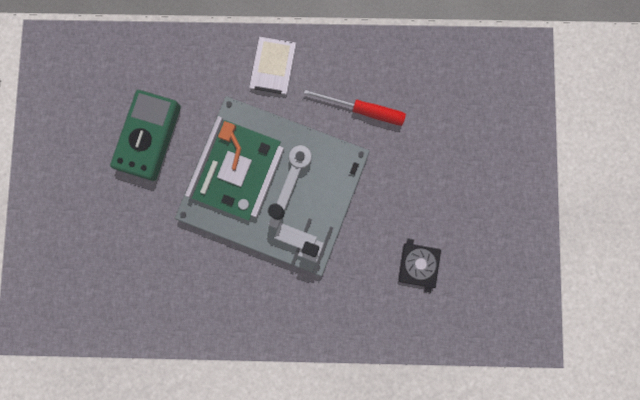

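View pics/side0.png

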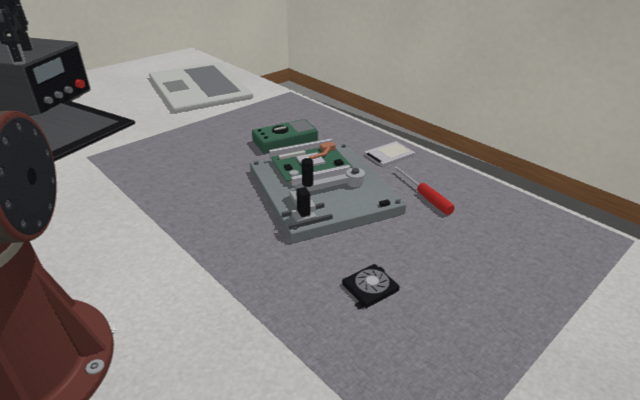

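Top view: the post is at about (311,249), the knob at (276,211) and the pivot at (300,156). The fan is at (420,265), well clear to the right. Side view: knob top is near (307,161) and post top near (304,191). I'll zoom both views for exact points.

```bash
python3 - <<'E'
import cv2,numpy as np
a=cv2.imread('pics/top0.png')[90:280,170:380]; b=cv2.imread('pics/side0.png')[130:240,240:420]
a=cv2.resize(a,(442,400),interpolation=cv2.INTER_CUBIC) if 0 else cv2.resize(a,None,fx=3,fy=3,interpolation=cv2.INTER_CUBIC)
cv2.imwrite('pics/ta.png',a)
E
cat > fit.py <<'E'
from h import *
from scipy.optimize import least_squares
obs=[('top',(-45,-30,100),(276,211)),('top',(-75,-105,85),(311,249)),('top',(60,-30,46),(300,156)),
('side',(-45,-30,100),(307.5,161)),('side',(-75,-105,85),(304,191)),
]
def W(p,q): 
    c,s=np.cos(p[2]),np.sin(p[2]); q=np.array(q)/1e3; return np.array([p[0]+c*q[0]-s*q[1],p[1]+s*q[0]+c*q[1],q[2]])
if __name__=='__main__':
    r=least_squares(lambda p:np.concatenate([proj(c,W(p,q))-np.array(u) for c,q,u in obs]),[.55,.0,-.35])
    print(r.x,np.rad2deg(r.x[2]),r.fun.round(1)); p=r.x
    for q in [(-75,-105,85),(-111,-105,85),(-45,-30,100),(60,-30,46),(42,-133,100)]: print(q,W(p,q).round(4))
    for c in ('top','side'):
        for q in [(-120,-140,24),(120,-140,24),(120,140,24),(-120,140,24)]: print(c,q,proj(c,W(p,q)).round(1))
E
python3 fit.py
```

```text
[ 0.5993658   0.04127529 -0.37488741] -21.479466204114672 [-1.2  0.6 -0.  -1.9  1.3  2.3 -0.6 -0.3  1.3 -0.8]
(-75, -105, 85) [ 0.4911 -0.029   0.085 ]
(-111, -105, 85) [ 0.4576 -0.0158  0.085 ]
(-45, -30, 100) [0.5465 0.0298 0.1   ]
(60, -30, 46) [ 0.6442 -0.0086  0.046 ]
(42, -133, 100) [ 0.5897 -0.0979  0.1   ]
top (-120, -140, 24) [320. 279.]
top (120, -140, 24) [371.6 153.3]
top (120, 140, 24) [227.9  94.9]
top (-120, 140, 24) [173.4 217.2]
side (-120, -140, 24) [288.7 233.9]
side (120, -140, 24) [406.9 205.9]
side (120, 140, 24) [348.7 143.5]
side (-120, 140, 24) [250.3 161.4]
```

View pics/ta.png

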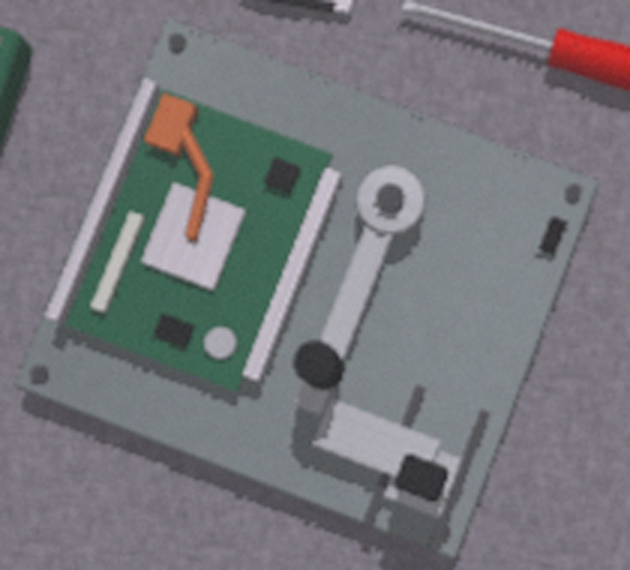

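The crop shows the plate corners at about (226,97), (369,152), (177,218) and (322,276) in the full picture. The knob is at (276.3,211.7) and the post at (310.3,249.3).

```bash
sed -i "s/(276,211))/(276.3,211.7))/;s/(311,249))/(310.3,249.3))/;s/('top',(60,-30,46),(300,156)),/('top',(120,140,24),(226,97.3)),('top',(120,-140,24),(369,151.7)),('top',(-120,140,24),(176.7,217.7)),('top',(-120,-140,24),(321.7,275.7)),/" fit.py; python3 fit.py
python3 - <<'E'
from h import *
from scipy.spatial.transform import Rotation as R
s=manip.read_state(); M=R.from_rotvec(s['eef_rot']).as_matrix(); print(M.round(3), s['tcp_pos'])
E
```

```text
[ 0.59867334  0.04156359 -0.35845249] -20.53781471689339 [-1.1  0.2  1.6 -2.4  0.2 -1.3  1.9  0.3 -3.   1.5 -0.3  2.9 -0.6 -0.1
  2.1 -0.6]
(-75, -105, 85) [ 0.4916 -0.0305  0.085 ]
(-111, -105, 85) [ 0.4579 -0.0178  0.085 ]
(-45, -30, 100) [0.546  0.0293 0.1   ]
(60, -30, 46) [ 0.6443 -0.0076  0.046 ]
(42, -133, 100) [ 0.5913 -0.0977  0.1   ]
top (-120, -140, 24) [321.4 278.6]
top (120, -140, 24) [370.9 152. ]
top (120, 140, 24) [226.2  96. ]
top (-120, 140, 24) [173.7 219.2]
side (-120, -140, 24) [289.9 234.3]
side (120, -140, 24) [407.1 205.2]
side (120, 140, 24) [347.2 143.4]
side (-120, 140, 24) [249.1 162. ]
[[-0.917  0.398  0.   ]
 [ 0.398  0.917 -0.   ]
 [-0.     0.    -1.   ]] [0.23907517 0.5503342  0.23129141]
```

Call:
move_arm --commands '[{"dr": [0, 0, -2.7], "translation": [-0.462, -0.431, 0.05], "hand": 0.1}, {"dr": [0, 0, -2.7], "translation": [-0.462, -0.431, 0.05], "hand": 0.1}, {"dr": [0, 0, -2.7], "translation": [-0.462, -0.431, 0.05], "hand": 0.1}, {"dr": [0, 0, -2.7], "translation": [-0.462, -0.431, 0.05], "hand": 0.1}, {"dr": [0, 0, -2.7], "translation": [-0.462, -0.431, 0.05], "hand": 0.1}, {"dr": [0, 0, -2.7], "translation": [-0.462, -0.431, 0.05], "hand": 0.1}, {"dr": [0, 0, -2.7], "translation": [-0.462, -0.431, 0.05], "hand": 0.1}, {"dr": [0, 0, -2.7], "translation": [-0.462, -0.431, 0.05], "hand": 0.1}, {"dr": [0, 0, -2.7], "translation": [-0.462, -0.431, 0.05], "hand": 0.1}, {"dr": [0, 0, -2.7], "translation": [-0.462, -0.431, 0.05], "hand": 0.1}, {"dr": [0, 0, -2.7], "translation": [-0.462, -0.431, 0.05], "hand": 0.1}, {"dr": [0, 0, -2.7], "translation": [-0.462, -0.431, 0.05], "hand": 0.1}, {"dr": [0, 0, -2.7], "translation": [-0.462, -0.431, 0.05], "hand": 0.1}, {"dr": [0, 0, -2.7], "translation": [-0.462, -0.431, 0.05], "hand": 0.1}, {"dr": [0, 0, -2.7], "translation": [-0.462, -0.431, 0.05], "hand": 0.1}, {"dr": [0, 0, -2.7], "translation": [-0.462, -0.431, 0.08], "hand": 0.1}, {"dr": [0, 0, -2.7], "translation": [-0.462, -0.431, 0.11], "hand": 0.1}, {"dr": [0, 0, -2.7], "translation": [-0.462, -0.431, 0.12], "hand": 0.1}, {"dr": [0, 0, -2.7], "translation": [-0.462, -0.431, 0.12], "hand": 0.1}]'

```text
t: 2.4
tcp_pos: [0.49, -0.0278, 0.1104]
eef_rot: [-0.564, -3.088, -0.001]
contact_force: [1.0, -0.3, 1.4]
gripper_width: 0.0474
grip_force: 0.0
```

```bash
python3 - <<'E'
from h import *
a=snap('top','t1')[190:290,240:380]; b=snap('side','s1')[130:240,240:380]
a=cv2.resize(a,None,fx=4,fy=4,interpolation=2);b=cv2.resize(b,None,fx=4,fy=4,interpolation=2)[:200*2]
cv2.imwrite('pics/s1c.png',b[:,:,::-1])
E
```

```text
(no output)
```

View pics/s1c.png

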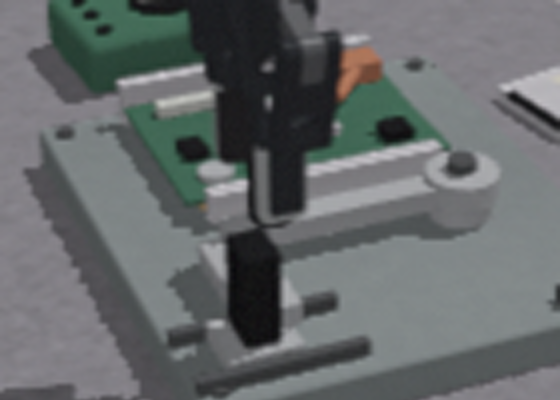

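The side crop shows the fingers hanging just above and behind the post (top at about crop (253,240)), matching the fit. I'll descend and grip.

Call:
move_arm --commands '[{"dr": [0, 0, 0], "translation": [0, 0, 0.02], "hand": 0.1}, {"dr": [0, 0, 0], "translation": [0, 0, 0.04], "hand": 0.1}, {"dr": [0, 0, 0], "translation": [0, 0, 0.053], "hand": 0.1}, {"dr": [0, 0, 0], "translation": [0, 0, 0.053], "hand": 0.1}, {"dr": [0, 0, 0], "translation": [0, 0, 0.053], "hand": -1}, {"dr": [0, 0, 0], "translation": [0, 0, 0.053], "hand": -1}, {"dr": [0, 0, 0], "translation": [0, 0, 0.053], "hand": -1}, {"dr": [0, 0, 0], "translation": [0, 0, 0.053], "hand": -1}, {"dr": [0, 0, 0], "translation": [0, 0, 0.053], "hand": -1}, {"dr": [0, 0, 0], "translation": [0, 0, 0.053], "hand": -1}]'

```text
t: 3.5
tcp_pos: [0.4927, -0.0276, 0.0602]
eef_rot: [0.564, 3.087, 0.006]
contact_force: [3.9, 10.3, 3.0]
gripper_width: 0.0252
grip_force: 60.2
```

Call:
move_arm --commands '[{"dr": [0, 0, 0], "translation": [0.006, 0, 0], "hand": -1}, {"dr": [0, 0, 0], "translation": [0.012, 0, 0], "hand": -1}, {"dr": [0, 0, 0], "translation": [0.018, 0, 0], "hand": -1}, {"dr": [0, 0, 0], "translation": [0.024, 0, 0], "hand": -1}, {"dr": [0, 0, 0], "translation": [0.03, 0, 0], "hand": -1}, {"dr": [0, 0, 0], "translation": [0.034, 0, 0], "hand": -1}, {"dr": [0, 0, 0], "translation": [0.037, 0, 0], "hand": -1}, {"dr": [0, 0, 0], "translation": [0.037, 0, 0], "hand": -1}, {"dr": [0, 0, 0], "translation": [0.037, 0, 0], "hand": -1}]'

```text
t: 4.4
tcp_pos: [0.4643, -0.0173, 0.0605]
eef_rot: [0.563, 3.073, 0.002]
contact_force: [41.7, -0.8, -29.6]
gripper_width: 0.0246
grip_force: 61.7
```

Call:
move_arm --commands '[{"dr": [0, 0, 0], "translation": [0.03, 0, 0], "hand": -1}, {"dr": [0, 0, 0], "translation": [0.03, 0, 0], "hand": 0.1}, {"dr": [0, 0, 0], "translation": [0.03, 0, 0], "hand": 0.1}, {"dr": [0, 0, 0], "translation": [0.03, 0, 0], "hand": 0.1}, {"dr": [0, 0, 0], "translation": [0.03, 0, -0.05], "hand": 0.1}, {"dr": [0, 0, 0], "translation": [0.03, 0, -0.07], "hand": 0.1}, {"dr": [0, 0, 0], "translation": [0.03, 0, -0.07], "hand": 0.1}]'

```text
t: 5.1
tcp_pos: [0.4302, -0.0059, 0.1316]
eef_rot: [0.566, 3.086, -0.001]
contact_force: [0.3, 0.4, 0.6]
gripper_width: 0.0471
grip_force: 0.0
```

```bash
python3 - <<'E'
from h import *
from fit import W
b=snap('side','s2')[130:240,240:380]
cv2.imwrite('pics/s2c.png',cv2.resize(b,None,fx=4,fy=4,interpolation=2)[:,:,::-1])
p=(.5987,.0416,-.3626)
for q in (-75,-105,-111): print(q,(proj('side',W(p,(q,-105,85)))-[240,130])*4)
print(manip.read_state()['contact_force'])
E
```

```text
-75 [263.04836173 241.37394505]
-105 [199.47403267 255.13986045]
-111 [186.58188411 257.93143103]
[-0.21687073  0.3046527  -1.69623905]
```

View pics/s2c.png

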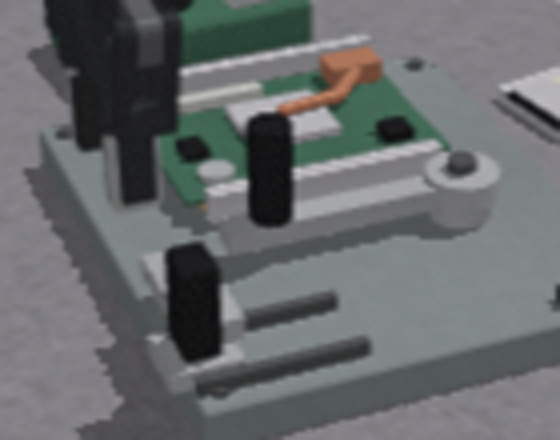

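The post has moved left, with its top now at crop (192,256) against (253,240) before. I'll measure the travel exactly.

```bash
python3 - <<'E'
from h import *
from fit import W
import fit
a=cv2.imread('pics/side0.png');b=cv2.imread('pics/s2.png')
f=4
A=cv2.resize(a[130:250,240:400],None,fx=f,fy=f,interpolation=2);B=cv2.resize(b[130:250,240:400],None,fx=f,fy=f,interpolation=2)
T=A[(186-130)*f:(218-130)*f,(295-240)*f:(313-240)*f]
r=cv2.matchTemplate(B,T,cv2.TM_CCOEFF_NORMED);_,m,_,l=cv2.minMaxLoc(r);print(m,l,np.array(l)/f+[240,130]-[295,186])
p=(.5987,.0416,-.3626)
for d in (24,28,30,32,34,36): print(d,proj('side',W(p,(-75-d,-105,60)))-proj('side',W(p,(-75,-105,60))))
snap('top','t2')
for c in('top','side'):
    for r in vision.trace(c,'catch')[:1]:print(c,r['bbox'])
    for r in vision.trace(c,'lever')[:1]:print(c,r['bbox'])
for q in ((-93,-105,60),):pass
E
```

```text
0.9678989052772522 (160, 239) [-15.     3.75]
24 [-12.47901449   2.80736562]
28 [-14.58097345   3.28023688]
30 [-15.6343503    3.51721184]
32 [-16.68933027   3.75454745]
34 [-17.74591703   3.99224453]
36 [-18.80411423   4.23030391]
top [291.0, 252.4, 45.8, 21.4]
top [288.3, 186.9, 44.4, 83.3]
side [288.9, 208.3, 26.0, 38.5]
side [329.1, 176.6, 73.5, 40.6]
```

The catch reads about 29–30 mm, short of its 36 mm stop. I'll push it the rest of the way from the +x side with shut fingers.

Call:
move_arm --commands '[{"dr": [0, 0, 0], "translation": [-0.03, 0, 0], "hand": -1}, {"dr": [0, 0, 0], "translation": [-0.064, 0, 0], "hand": -1}, {"dr": [0, 0, 0], "translation": [-0.064, 0, 0], "hand": -1}, {"dr": [0, 0, 0], "translation": [-0.064, 0, 0], "hand": -1}, {"dr": [0, 0, 0], "translation": [-0.064, 0, 0.02], "hand": -1}, {"dr": [0, 0, 0], "translation": [-0.064, 0, 0.04], "hand": -1}, {"dr": [0, 0, 0], "translation": [-0.064, 0, 0.06], "hand": -1}, {"dr": [0, 0, 0], "translation": [-0.064, 0, 0.07], "hand": -1}, {"dr": [0, 0, 0], "translation": [-0.064, 0, 0.07], "hand": -1}, {"dr": [0, 0, 0], "translation": [-0.061, 0, 0.07], "hand": -1}, {"dr": [0, 0, 0], "translation": [-0.058, 0, 0.07], "hand": -1}, {"dr": [0, 0, 0], "translation": [-0.055, 0, 0.07], "hand": -1}, {"dr": [0, 0, 0], "translation": [-0.053, 0, 0.07], "hand": -1}, {"dr": [0, 0, 0], "translation": [-0.053, 0, 0.07], "hand": -1}]'

```text
t: 6.8
tcp_pos: [0.4795, -0.0246, 0.0593]
eef_rot: [0.566, 3.086, -0.001]
contact_force: [6.4, -1.5, -0.8]
gripper_width: -0.0001
grip_force: 2.9
```

Call:
move_arm --commands '[{"dr": [0, 0, 0], "translation": [0.002, 0, 0], "hand": -1}, {"dr": [0, 0, 0], "translation": [0.003, 0, 0], "hand": -1}, {"dr": [0, 0, 0], "translation": [0.003, 0, 0], "hand": -1}]'

```text
t: 7.1
tcp_pos: [0.4791, -0.0245, 0.0596]
eef_rot: [0.566, 3.081, -0.001]
contact_force: [19.5, -5.2, -12.5]
gripper_width: 0.0001
grip_force: 9.9
```

```bash
python3 - <<'E'
from h import *
a=cv2.imread('pics/side0.png');snap('side','s3');b=cv2.imread('pics/s3.png');f=4
A=cv2.resize(a[130:250,240:400],None,fx=f,fy=f,interpolation=2);B=cv2.resize(b[130:250,240:400],None,fx=f,fy=f,interpolation=2)
T=A[(186-130)*f:(218-130)*f,(295-240)*f:(313-240)*f]
r=cv2.matchTemplate(B,T,cv2.TM_CCOEFF_NORMED);_,m,_,l=cv2.minMaxLoc(r);print(m,np.array(l)/f+[240,130]-[295,186])
print(manip.read_state()['contact_force'])
cv2.imwrite('pics/s3c.png',B)
E
```

```text
0.9124840497970581 [-15.     3.75]
[ 19.44391086  -5.16714733 -12.23577748]
```

View pics/s3c.png

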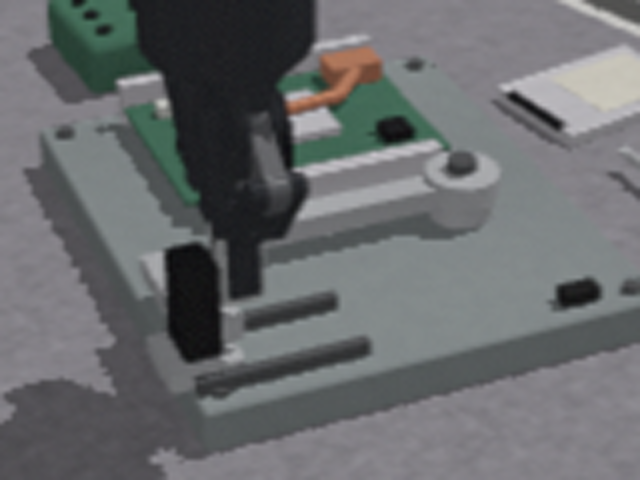

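The catch is hard against its stop: 19 N with no further travel. Next I'll lift off and straddle the knob with part-open fingers.

Call:
move_arm --commands '[{"dr": [0, 0, 0], "translation": [-0.006, 0, 0], "hand": -1}, {"dr": [0, 0, 0], "translation": [-0.008, 0, -0.04], "hand": -1}, {"dr": [0, 0, 0], "translation": [-0.008, 0, -0.08], "hand": -0.05}, {"dr": [0, 0, 0], "translation": [-0.046, 0.04, -0.08], "hand": -0.05}, {"dr": [0, 0, 0], "translation": [-0.046, 0.073, -0.08], "hand": -0.05}, {"dr": [0, 0, 0], "translation": [-0.046, 0.073, -0.08], "hand": -0.05}, {"dr": [0, 0, 0], "translation": [-0.046, 0.073, -0.06], "hand": -0.05}, {"dr": [0, 0, 0], "translation": [-0.046, 0.073, -0.06], "hand": -0.05}, {"dr": [0, 0, 0], "translation": [-0.046, 0.073, -0.06], "hand": -0.05}]'

```text
t: 8.05
tcp_pos: [0.5434, 0.0287, 0.1182]
eef_rot: [-0.567, -3.089, 0.0]
contact_force: [-0.1, -0.3, 1.0]
gripper_width: 0.0406
grip_force: 0.0
```

```bash
python3 - <<'E'
from h import *
b=snap('side','s4')[110:230,240:400]
cv2.imwrite('pics/s4c.png',cv2.resize(b,None,fx=4,fy=4,interpolation=2)[:,:,::-1])
s=manip.read_state()['tcp_pos']; print((proj('side',s)-[240,110])*4)
E
```

```text
[264.28303881 170.78106157]
```

View pics/s4c.png

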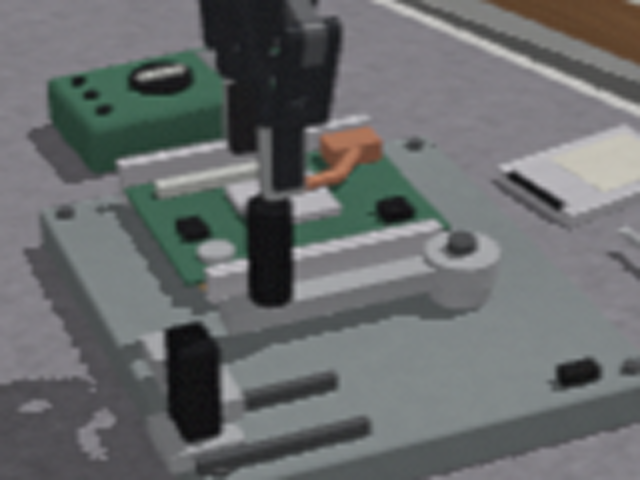

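The side view shows the knob top at crop (270,205), directly under the fingers, with a 2–3 mm correction needed along +x. I'll descend with that.

Call:
move_arm --commands '[{"dr": [0, 0, 0], "translation": [-0.003, -0.001, 0], "hand": -0.05}, {"dr": [0, 0, 0], "translation": [-0.003, -0.001, 0.014], "hand": -0.05}, {"dr": [0, 0, 0], "translation": [-0.003, -0.001, 0.028], "hand": -0.05}, {"dr": [0, 0, 0], "translation": [-0.003, -0.001, 0.042], "hand": -0.05}, {"dr": [0, 0, 0], "translation": [-0.003, -0.001, 0.052], "hand": -0.05}, {"dr": [0, 0, 0], "translation": [-0.003, -0.001, 0.052], "hand": -0.05}, {"dr": [0, 0, 0], "translation": [-0.003, -0.001, 0.052], "hand": -0.05}]'

```text
t: 8.8
tcp_pos: [0.5463, 0.027, 0.0661]
eef_rot: [-0.566, -3.09, -0.0]
contact_force: [-0.5, 0.4, 0.4]
gripper_width: 0.0404
grip_force: 0.0
```

Call:
move_arm --commands '[{"dr": [0, 0, 0], "translation": [0, 0, 0], "hand": -0.3}, {"dr": [0, 0, 0], "translation": [0, 0, 0], "hand": -0.3}, {"dr": [0, 0, -5], "translation": [-0.0004, -0.0092, 0], "hand": -0.3}, {"dr": [0, 0, -10], "translation": [-0.0016, -0.0182, 0], "hand": -0.3}, {"dr": [0, 0, -15], "translation": [-0.0036, -0.0272, 0], "hand": -0.3}, {"dr": [0, 0, -20], "translation": [-0.0063, -0.0359, 0], "hand": -0.3}, {"dr": [0, 0, -25], "translation": [-0.0098, -0.0444, 0], "hand": -0.3}, {"dr": [0, 0, -30], "translation": [-0.0141, -0.0525, 0], "hand": -0.3}, {"dr": [0, 0, -35], "translation": [-0.019, -0.0602, 0], "hand": -0.3}, {"dr": [0, 0, -40], "translation": [-0.0246, -0.0675, 0], "hand": -0.3}, {"dr": [0, 0, -45], "translation": [-0.0308, -0.0742, 0], "hand": -0.3}, {"dr": [0, 0, -50], "translation": [-0.0375, -0.0804, 0], "hand": -0.3}, {"dr": [0, 0, -55], "translation": [-0.0448, -0.086, 0], "hand": -0.3}, {"dr": [0, 0, -60], "translation": [-0.0525, -0.0909, 0], "hand": -0.3}, {"dr": [0, 0, -65], "translation": [-0.0606, -0.0952, 0], "hand": -0.3}, {"dr": [0, 0, -70], "translation": [-0.0691, -0.0987, 0], "hand": -0.3}, {"dr": [0, 0, -75], "translation": [-0.0778, -0.1014, 0], "hand": -0.3}, {"dr": [0, 0, -78], "translation": [-0.0832, -0.1027, 0], "hand": -0.3}, {"dr": [0, 0, -78], "translation": [-0.0832, -0.1027, 0], "hand": -0.3}]'

```text
t: 10.7
tcp_pos: [0.5885, -0.0991, 0.0666]
eef_rot: [-1.505, 2.757, -0.001]
contact_force: [-0.3, 0.2, 0.4]
gripper_width: 0.0301
grip_force: 0.0
```

Call:
move_arm --commands '[{"dr": [0, 0, 0], "translation": [0, -0.002, 0], "hand": -0.3}, {"dr": [0, 0, 0], "translation": [0, -0.004, 0], "hand": -0.3}, {"dr": [0, 0, 0], "translation": [0, -0.006, 0], "hand": -0.3}, {"dr": [0, 0, 0], "translation": [0, -0.006, 0], "hand": -0.3}]'

```text
t: 11.1
tcp_pos: [0.5931, -0.102, 0.0663]
eef_rot: [-1.504, 2.758, -0.0]
contact_force: [-0.5, -0.4, -1.0]
gripper_width: 0.0304
grip_force: 0.3
```

```bash
python3 - <<'E'
from h import *
b=snap('side','s5')[110:310,200:420]
cv2.imwrite('pics/s5c.png',cv2.resize(b,None,fx=3,fy=3,interpolation=2)[:,:,::-1])
E
```

```text
(no output)
```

View pics/s5c.png

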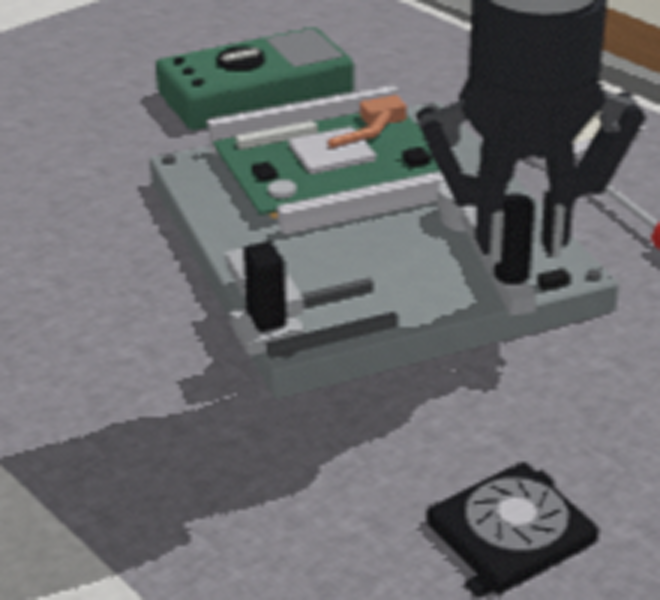

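The lever has swung round, with the knob between the fingers at crop (515,240). The catch and the fan are undisturbed. I'll nudge further until the stop shows in the force.

Call:
move_arm --commands '[{"dr": [0, 0, 0], "translation": [0, -0.002, 0], "hand": -0.3}, {"dr": [0, 0, 0], "translation": [0, -0.004, 0], "hand": -0.3}, {"dr": [0, 0, 0], "translation": [0, -0.004, 0], "hand": -0.3}]'

```text
t: 11.45
tcp_pos: [0.5937, -0.1023, 0.066]
eef_rot: [1.504, -2.754, -0.008]
contact_force: [-16.5, 6.1, 11.3]
gripper_width: 0.0303
grip_force: 8.7
```

Stop reached at 17 N. I'll back off to centre the knob, open slightly and lift clear.

Call:
move_arm --commands '[{"dr": [0, 0, 0], "translation": [0, 0.005, 0], "hand": -0.3}, {"dr": [0, 0, 0], "translation": [0, 0.006, 0], "hand": 0.0}, {"dr": [0, 0, 0], "translation": [0, 0.006, 0], "hand": 0.0}, {"dr": [0, 0, 0], "translation": [0, 0.006, 0], "hand": 0.0}, {"dr": [0, 0, 0], "translation": [0, 0.006, -0.03], "hand": 0.0}, {"dr": [0, 0, 0], "translation": [0, 0.006, -0.07], "hand": 0.0}, {"dr": [0, 0, 0], "translation": [0, 0.006, -0.12], "hand": 0.0}, {"dr": [0, 0, 0], "translation": [0, 0.006, -0.15], "hand": 0.0}, {"dr": [0, 0, 0], "translation": [0, 0.006, -0.15], "hand": 0.0}, {"dr": [0, 0, 0], "translation": [0, 0.006, -0.15], "hand": 0.0}]'

```text
t: 12.45
tcp_pos: [0.5919, -0.1011, 0.2168]
eef_rot: [-1.504, 2.757, -0.002]
contact_force: [0.3, 0.3, -0.6]
gripper_width: 0.0427
grip_force: 0.0
```

```bash
python3 - <<'E'
from h import *
b=snap('side','s6')[110:310,200:420]
cv2.imwrite('pics/s6c.png',cv2.resize(b,None,fx=3,fy=3,interpolation=2)[:,:,::-1])
E
```

```text
(no output)
```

View pics/s6c.png

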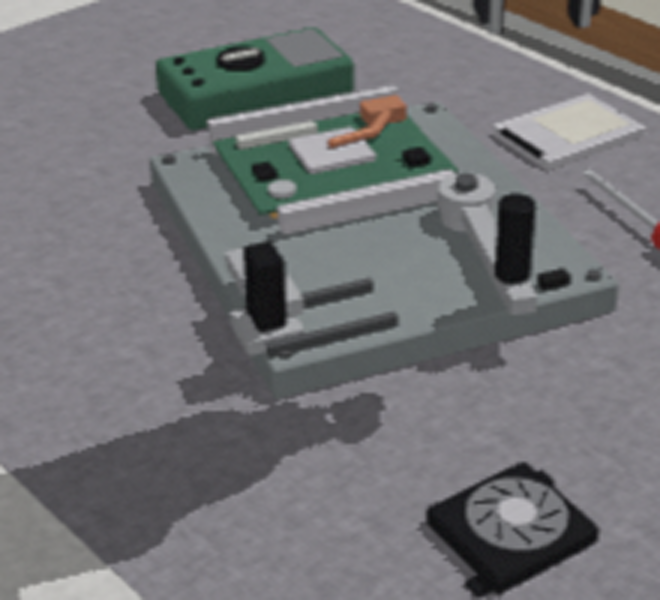

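The lever is at its stop block (knob at crop (515,240)), the post is at the end of its track (265,285), the fan is in place and the gripper is clear. I'll hand in.

```bash
python3 -c "
from cell import order; print(order.finish_job())"
```

```text
the job is handed in; nothing more can be done
None
```

The job is handed in with no verdict shown: the catch was slid to a hard stop first (about 29–30 mm measured, short of the stated 36), then the lever was swung to its stop; the fan is untouched and the gripper clear.

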